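# Hook the buckle tray home

### The arm

A 6-joint arm with a two-finger parallel gripper is mounted at the origin on the work surface. World frame = base frame: x ahead of the robot, y to its left, z up, the work surface at z = 0. Lengths are in m, angles in rad, forces in N, time in s.
With the tool pointing down it reaches from about 0.425 to 0.95 m from the base axis. Payload 3.5 kg.
Tool frame: the origin (TCP) lies between the finger pads; the fingertips stand 25 mm ahead of it and the grasp point (between the pads) lies 6 mm ahead of it (ctrl.finger_overhang is the distance from the TCP to the fingertips, in m); x points along the fingers, y is the direction in which the jaws open and shut, and the axes are right-handed (so a half turn about x gives the same grasp; the last joint's range is limited). The gripper opens to 85 mm and grips with 20 to 120 N. Pads are 22 mm wide; open, the fingers measure 114 mm over their backs; the gripper's body (76 mm by 85 mm) begins 54 mm behind the grasp point. The pads swing forward as they close: fully open they stand 13 mm farther back than shut.
Start: joints at [1.062, 0.286, 1.577, -0, 1.279, -0.15], TCP at [0.237, 0.632, 0.256] pointing down, gripper open.
Joint ranges: [-2.77, 2.77], [-0.9, 2.22], [0.21, 2.48], [-1.53, 4.67], [0.24, 2.81], [-2.84, 2.84]. Speed limits (rad/s): [2.79, 2.79, 3.14, 3.14, 3.14, 3.14].

### API

Orientations are given as a unit quaternion [x, y, z, w].
In Python, from plant import ctrl gives the robot as it stands.
- The arm moves only by the tool play_rows, never from a script. Its argument "targets" is a list of rows, each an object with "delta_pos": the shift along the world's x, y, z normalised to -1 to 1, where 1 is 1000 mm, a list of three; "delta_rot": the turn, a rotation vector about the world's x, y, z normalised to -1 to 1, where 1 is pi rad, a list of three; "claw": the finger opening in mm, from 0 to 85.4. In form: [{"delta_pos": [tx, ty, tz], "delta_rot": [wx, wy, wz], "claw": claw}, ...]. A call has 1 to 20 rows; each row is the pose to reach, as a shift and turn from the pose measured when the call began, turning the shorter way round; what a row does not reach only later rows make up. A row lasts 1/12 s, in which the tool goes at most 41.7 mm and 7.16 degrees, less where a joint would pass 70% of its speed; a pose out of reach is approached as far as the arm can. A call with a number of a shift or a turn outside -1 to 1 is refused whole. A call with a gripper value outside its range is refused whole. The fingers move at their own pace and stop on an object; "newtons" is the grip in N (left out, the last holds). Time passes only in rows, so rows that repeat a pose let the fingers close. It gives the time, the measured TCP pose, the force and the opening at its end, in the units of the state.
- ctrl.get_state(): the state, without advancing time (a new reading comes with each control period).
- ctrl.read_camera(name): name is "scene" or "top"; returns the picture (400x640x3 uint8, blue, green, red); there is no depth.
- ctrl.calibration(name): a dict with "fx", "fy", "cx", "cy" (pixels), "camera_from_world" (4x4, takes a point from world to camera coordinates). Camera axes: x right, y down, z forward; pixel columns grow to the right and rows downward; lengths in m; the calibration is good to about 2 mm. A picture is of the moment at which its call begins. calibration takes no time and is no camera call.
- ctrl.sign_off(): hands the job in, once; it reports no verdict.
The state is a dict: "time": time; "qpos": joint angles; "dq": joint speeds; "joint_efforts": joint torques, N m; "eef_pos": TCP position; "tcp_rot": TCP orientation; "contact_force": force on the tool from outside, world axes, zero at the start; "wrist_torque": the same for the moment, N m; "opening": opening from 0.0 (shut) to 1.0 (fully open).
Only numpy, scipy, OpenCV 4.12 (cv2) and the standard library are available. Lean on these libraries where they do the work, as an engineer would, in place of code of your own. Each camera call takes 0.05 s, during which the arm holds its last target. There are 200 camera calls.

### The job

The tray of belt buckles stands far back under the bar guard of its slideway, where a hand must not go. Take the pull hook by its wooden block, drop its bent tip behind the tray's pull bar, draw the tray out past the spring noses until it bears on the adjustable stop, wherever that is set, and keep a steady pull of about 11 N there for a second, never more than 16 N. Then unhook, leaving the tray bearing on the stop, and set the hook down standing on its block on the bench, clear of the slideway, without touching the tray by hand or shifting the things lying around.

Things in the scene. Friction and masses are not known exactly. Their poses are not given: they have to be found in the camera images.
- hook: Pull hook: pale wooden block 80 mm long (x), 28 wide (y), 50 high; from its front (+x) end an 8 mm steel rod runs ahead at height 42 mm (axis) to x = 150 mm and there bends straight down. 160 g, centre of mass about 10 mm ahead of the origin. Origin: centre of the block's underside; z up. It starts standing on its block on the bench, right of the slideway. Grip the block across its width from above.
- hook_tip (a point): Lowest point of the hook's bent end: at x = 150 mm, y = 0, z = 8 mm of the hook. The downward part is a round bar of 8 mm diameter, from 8 mm to the rod at 42 mm.
- tray: Open aluminium tray of belt buckles, 100 mm long (x), 76 wide (y), 32 high, walls 3 mm, about 350 g. Origin: centre of its underside; x points away from its pull bar, z up. It slides on the slideway's plate and starts with its front wall 60 to 100 mm in from the slideway's origin.
- tray_bar (a point): Middle of the tray's pull bar: x = -80 mm, y = 0, z = 24 mm of the tray. The bar is a level U of 8 mm round steel on the tray's front (-x) wall: crossbar axis 30 mm ahead of the wall, side arms 44 mm apart (axes). Open gap between crossbar and wall 26 mm, between the arms 36 mm.
- slideway: Fixed slideway in which the tray slides along x only. Origin at bench level, at the middle setting of the stop; x points away from the robot, in under the guard; pulling to -x brings the tray to its stop. Steel plate 116 mm wide, top at 6 mm, from x = -45 to 275 mm; side rails leave a channel 80 mm wide, 22 mm deep.
- noses (a point): Midway between two spring-loaded round noses, at x = 22 mm, y = 0, z = 20 mm of the slideway. Each stands 3.5 mm in from its rail and rubs on the tray's side from there to the stop (12 to 36 mm). They and the plate resist with under 7 N in all until the stop is met; afterwards their friction keeps the tray bearing on the stop when the hook lets go gently.
- guard (a point): Middle of the guard's front crossbar: x = 20 mm, y = 0, z = 126 mm of the slideway. The guard is of 8 to 10 mm steel bars at this height: crossbars at x = 20 and 250 mm on posts at y = +-66 mm, and two bars along x at y = +-22 mm. 120 mm is clear beneath, above the bench.
- caliper: Steel caliper lying on the bench, 150 mm long, 5 to 8 mm thick; leave it alone. Origin: middle of its underside.
- case: Black plastic tool case, 190 by 85 by 38 mm; leave it alone. Origin: centre of its underside.
- jar: Small amber jar, 48 mm diameter, 65 mm high; leave it alone. Origin: centre of its underside.
- stop: Adjustable stop's carrier, fixed on the rails: origin at x = y = 0, z = 28 mm of the slideway. It carries two dark lugs (|y| = 30 to 40 mm, 22 mm high) that stop the tray's front wall; the pull bar passes between them. The lug faces are clamped anywhere from x = -14 to +10 mm of the slideway: this reading does not show where, feel for it. They give about 0.1 mm per newton.
Things that resemble listed ones, but are neither listed nor needed, are in the scene too. There is more than one size of the hook; the one meant has the size given above.

How it is judged:
On the way, in this order (a step that is already met when the one before it is completed fails the run):
1. the hook draws the tray: it has slid over 10 mm with the hook pulling on it (contact force between hook and tray above 0.5 N and distance of tray from where it was at the start of the episode above 0.01 m and distance between hook_tip and tray_bar below 0.03 m), for 0.1 s.
2. the tray bears on the stop while the hook keeps pulling on it with more than 7.5 N for 0.5 s (contact force between hook and tray above 7.5 N and contact force between tray and stop above 2 N), for 0.5 s.
At the end, for the whole second after the job is handed in: The tray lies flat and straight in the slideway, still bearing on the stop (over 0.1 N); the hook stands released and at rest on its block on the bench (underside within 4 mm of the bench, tilt under 0.06 rad), touching neither slideway nor tray, its tip over 50 mm from the pull bar (contact force between tray and stop above 0.1 N and angle between the x axis of tray and the x axis of slideway, either way round below 0.05 rad and angle between tray's own z axis and vertical below 0.05 rad and height (world z) of hook below 0.004 m and angle between hook's own z axis and vertical below 0.06 rad and contact force between hook and slideway below 0.05 N and contact force between hook and tray below 0.05 N and horizontal distance between hook_tip and tray_bar above 0.05 m and linear speed of each of hook, tray below 0.01 m/s).
It fails at once if the hook presses or pulls on the tray with more than 16 N (contact force between hook and tray above 16 N).
It fails at once if the gripper or arm touches the tray (contact force between any of the fingers, the arm and tray above 0.5 N).
It fails at once if the tray tips (angle between tray's own z axis and vertical above 0.25 rad).
It fails at once if a thing lying around is shifted by over 15 mm (distance of any of caliper, case, jar from where it was at the start of the episode above 0.015 m).
It also fails if it takes over 64 s, if anything falls off the work surface, if the arm or the gripper's body presses on something with over 40 N, if the wrist force passes 120 N, or if a joint passes its speed limit or range.

## Working session

There is one attempt and no reset: what is moved stays moved. The work goes in short steps, Python scripts to look and compute and a tool call to move; the robot and the scene stay as the last step left them, time stands still between calls to the robot, and variables do not carry over. Pictures are saved under pics/ and viewed, about 8 in all and at most 12, crops included, and the job is handed in when it is done.

Besides the shell and the picture viewer there is one more tool, called after "Request:" as name(argument=value, ...) on one line, values as JSON. play_rows: Moves the arm, as the interface text tells. Its arguments: {"type":"object","properties":{"targets":{"type":"array"},"newtons":{"type":"number"}},"required":["targets"]}

```bash
mkdir -p pics; ls
cat > h.py <<'E'
import numpy as np, cv2
from plant import ctrl
def ray(name,u,v,z):
    c=ctrl.calibration(name); T=np.linalg.inv(c["camera_from_world"])
    d=T[:3,:3]@[(u-c["cx"])/c["fx"],(v-c["cy"])/c["fy"],1]; o=T[:3,3]
    return o+d*(z-o[2])/d[2]
def proj(name,p):
    c=ctrl.calibration(name); q=np.array(c["camera_from_world"])@[*p,1]
    return np.array([c["fx"]*q[0]/q[2]+c["cx"],c["fy"]*q[1]/q[2]+c["cy"]])
E
python3 - <<'E'
from h import *
for n in("scene","top"):
    cv2.imwrite(f"pics/{n}0.png",ctrl.read_camera(n)); c=ctrl.calibration(n); print(n,c["fx"],np.round(np.linalg.inv(c["camera_from_world"]),3).tolist())
print(ctrl.get_state())
E
```

```text
pics
scene 393.1623426746655 [[0.839, 0.413, -0.354, 0.978], [0.544, -0.622, 0.563, -0.609], [0.012, -0.665, -0.747, 0.977], [0.0, 0.0, 0.0, 1.0]]
top 423.7895038522322 [[0.02, -0.985, 0.172, 0.374], [-1.0, -0.017, 0.018, 0.047], [-0.015, -0.172, -0.985, 1.227], [0.0, 0.0, 0.0, 1.0]]
{'time': 0.1, 'qpos': array([ 1.06201434e+00,  2.87126038e-01,  1.57800794e+00, -5.00176444e-06,
        1.27861571e+00, -1.49996975e-01]), 'dq': array([ 0.00103516, -0.00266482, -0.00392352, -0.00071316, -0.00044599,
        0.00171442]), 'joint_efforts': array([ 1.72905511e-03, -4.07301772e+01, -2.93696237e+01, -1.24588669e-04,
        3.42404630e-03,  1.91505512e-05]), 'eef_pos': array([0.23672547, 0.63155743, 0.25506507]), 'tcp_rot': array([ 0.12544763,  0.69600409, -0.12689198,  0.69551393]), 'contact_force': array([-0.32001622, -0.52557098, -0.3286229 ]), 'wrist_torque': array([-0.02253019, -0.00687521,  0.07235532]), 'opening': 1.0008261623673202}
```

View pics/top0.png

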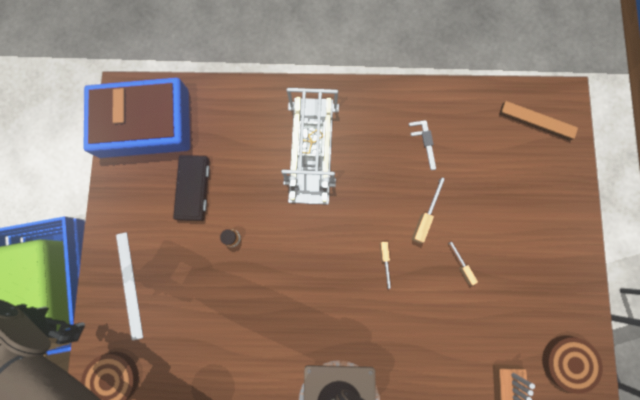

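View pics/scene0.png

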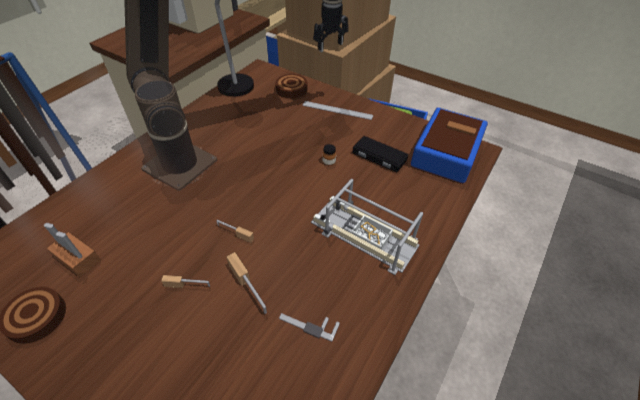

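The top view shows the slideway around (312,150) and the big hook at about (425,228) with its rod to (442,180), the only one near 190 mm long. Two smaller hooks lie at (386,255) and (465,268), and the caliper is at (428,145). Next I zoom in.

Run:
```python
from h import *
t=cv2.imread("pics/top0.png"); s=cv2.imread("pics/scene0.png")
a=cv2.resize(t[80:215,275:345],None,fx=4.4,fy=4.4,interpolation=cv2.INTER_CUBIC)
b=cv2.resize(s[170:275,300:430],(490,396),interpolation=cv2.INTER_CUBIC)
out=np.zeros((594,800,3),np.uint8); out[:a.shape[0],:a.shape[1]]=a; out[:396,309:799]=b
c=cv2.resize(t[172:248,408:450],None,fx=2.5,fy=2.5,interpolation=cv2.INTER_CUBIC); out[400:400+c.shape[0],320:320+c.shape[1]]=c
cv2.imwrite("pics/zoom.png",out)
# hook block mask
hsv=cv2.cvtColor(t,cv2.COLOR_BGR2HSV); m=((hsv[...,0]>8)&(hsv[...,0]<30)&(hsv[...,2]>150)&(hsv[...,1]>60)).astype(np.uint8)
for cc in cv2.findContours(m,cv2.RETR_EXTERNAL,cv2.CHAIN_APPROX_NONE)[0]:
    if cv2.contourArea(cc)>30: print(cv2.minAreaRect(cc))
for px in [(420,242),(424,228),(442,180)]: print(px,ray("top",*px,0.046).round(3))
print("slideway front/back, z=6mm")
for px in [(290,203),(328,203),(288,90),(337,91),(284,172),(333,174)]: print(px,ray("top",*px,0.006).round(3),ray("top",*px,0.126).round(3))
```

```text
((116.69229125976562, 397.5384216308594), (4.9923014640808105, 12.75810432434082), 56.30992889404297)
((102.18001556396484, 387.260009765625), (25.0, 13.40000057220459), 36.86989974975586)
((513.5, 384.0), (30.0, 27.0), 90.0)
((125.20590209960938, 375.8235778808594), (13.339459419250488, 4.850712299346924), 75.96376037597656)
((88.65900421142578, 376.4491882324219), (5.955022811889648, 22.331335067749023), 13.240518569946289)
((575.25, 365.2500305175781), (47.37614822387695, 42.42640686035156), 45.0)
((444.5, 298.5), (7.0, 83.0), 90.0)
((427.9669494628906, 287.9707946777344), (4.927885055541992, 65.93385314941406), 86.42366790771484)
((470.11767578125, 275.0293884277344), (21.43732452392578, 8.403430938720703), 59.03623962402344)
((551.9736938476562, 251.658935546875), (80.09596252441406, 3.796963691711426), 2.2906100749969482)
((482.5130310058594, 247.043212890625), (43.1252555847168, 5.026519775390625), 1.6365771293640137)
((389.0, 251.0), (20.0, 18.0), 90.0)
((144.0, 244.5), (7.0, 30.0), 90.0)
((486.01312255859375, 239.3634490966797), (3.7571444511413574, 68.0073471069336), 89.131
[... 1903 characters left out ...]
247.5, 94.5), (7.0, 77.0), 90.0)
((117.5, 105.0), (34.0, 11.0), 90.0)
((417.9981689453125, 87.94649505615234), (3.3193118572235107, 52.03824996948242), 87.95458984375)
((243.50619506835938, 85.11076354980469), (4.382131576538086, 73.10948181152344), 86.8201675415039)
(420, 242) [ 0.434 -0.218  0.046]
(424, 228) [ 0.472 -0.23   0.046]
(442, 180) [ 0.609 -0.283  0.046]
slideway front/back, z=6mm
(290, 203) [0.541 0.148 0.006] [0.525 0.138 0.126]
(328, 203) [0.543 0.037 0.006] [0.527 0.038 0.126]
(288, 90) [0.889 0.165 0.006] [0.838 0.153 0.126]
(337, 91) [0.888 0.015 0.006] [0.837 0.018 0.126]
(284, 172) [0.633 0.168 0.006] [0.608 0.156 0.126]
(333, 174) [0.629 0.024 0.006] [0.604 0.026 0.126]
```

View pics/zoom.png

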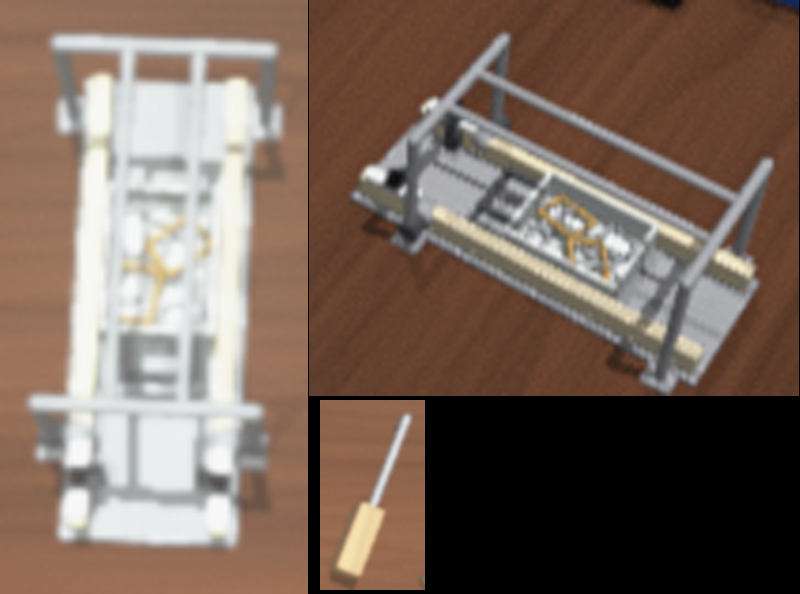

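```bash
cat >> h.py <<'E'
def sl():
    f=(ray("top",281.8,171.6,.128)+ray("top",334.5,173.4,.128))/2; r=(ray("top",287,89.8,.128)+ray("top",337.7,91.4,.128))/2
    return f,r
E
python3 - <<'E'
from h import *
f,r=sl(); d=r-f; print("guard",f,r,np.hypot(*d[:2]),np.degrees(np.arctan2(d[1],d[0])))
pl=[ray("top",288.2,203,.006),ray("top",328.6,204.1,.006)]; print("plate front",pl, (pl[0]+pl[1])/2)
# scene check of crossbar ends: zoom->px
S=lambda x,y:(300+(x-309)/3.77,170+y/3.77)
for q in [(505,40),(412,140),(768,163),(683,283)]: print("scene bar end",ray("scene",*S(*q),.126).round(3))
for q in [(352,196),(690,380),(752,285)]: print("plate corner",ray("scene",*S(*q),.006).round(3))
fr=ray("top",429.4,214,.05); re=ray("top",418.4,241.2,.05); tip=ray("top",442.8,178.8,.046)
print("hook",fr,re,(fr+re)/2,np.linalg.norm(fr-re),np.linalg.norm(tip-re),[np.degrees(np.arctan2(*(v[1::-1]))) for v in (fr-re,tip-re)])
t=cv2.imread("pics/top0.png"); s=cv2.imread("pics/scene0.png")
a=cv2.resize(t[130:185,285:335],(530,583),interpolation=cv2.INTER_CUBIC)
b=s[195:245,325:395]
# hook block mask
w=cv2.cvtColor(t,cv2.COLOR_BGR2HSV)[205:250,408:440]; print(w[20:26,12:22,:].tolist()[2])
c=cv2.resize(b,(795,568),interpolation=cv2.INTER_CUBIC)
cv2.imwrite("pics/sc_zoom.png",c); cv2.imwrite("pics/top_zoom.png",a)
E
```

```text
guard [0.60688964 0.0921626  0.128     ] [0.83661311 0.08606203 0.128     ] 0.22980445868166374 -1.5211977495250013
plate front [array([0.54103429, 0.15305882, 0.006     ]), array([0.53991121, 0.03546654, 0.006     ])] [0.54047275 0.09426268 0.006     ]
scene bar end [0.614 0.158 0.126]
scene bar end [0.608 0.026 0.126]
scene bar end [0.843 0.155 0.126]
scene bar end [0.837 0.019 0.126]
plate corner [0.547 0.036 0.006]
plate corner [0.86  0.029 0.006]
plate corner [0.864 0.136 0.006]
hook [ 0.51122652 -0.24456974  0.05      ] [ 0.43551161 -0.21253779  0.05      ] [ 0.47336906 -0.22855376  0.05      ] 0.08221187940332726 0.19151741050849777 [np.float64(-22.931279726119037), np.float64(-22.506483235989766)]
[[21, 72, 241], [22, 69, 243], [22, 71, 242], [21, 75, 240], [21, 79, 237], [21, 80, 236], [21, 80, 237], [21, 78, 239], [21, 79, 238], [18, 91, 223]]
```

View pics/sc_zoom.png

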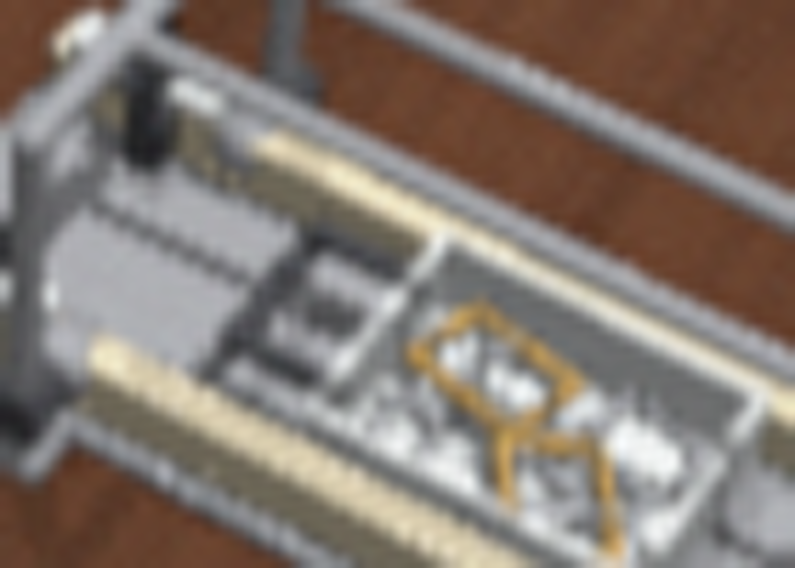

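The scene crop shows the tray's front rim from (435,240) to (330,395). The dark U in front of it, with its crossbar from (305,240) to (215,370), is the pull bar or its shadow.

Run:
```python
from h import *
S=lambda x,y:(325+x/11.36,195+y/11.36)
o=np.array([.587,.0928]); a=np.radians(-1.5); R=np.array([[np.cos(a),np.sin(a)],[-np.sin(a),np.cos(a)]])
for n,q,z in [("front rim L",(437,238),.038),("front rim R",(332,395),.038),("rear rim L",(762,395),.038),("rear R",(640,560),.038),
  ("bar L",(310,238),.03),("bar R",(215,370),.03),("bar L as shadow",(310,238),.006),("bar R sh",(215,370),.006)]:
    print(n,(R@(ray("scene",*S(*q),z)[:2]-o)*1000).round(0))
```

```text
front rim L [94. 33.]
front rim R [ 99. -30.]
rear rim L [192.  36.]
rear R [191. -30.]
bar L [63. 19.]
bar R [ 66. -35.]
bar L as shadow [54. 37.]
bar R sh [ 57. -18.]
```

View pics/top_zoom.png

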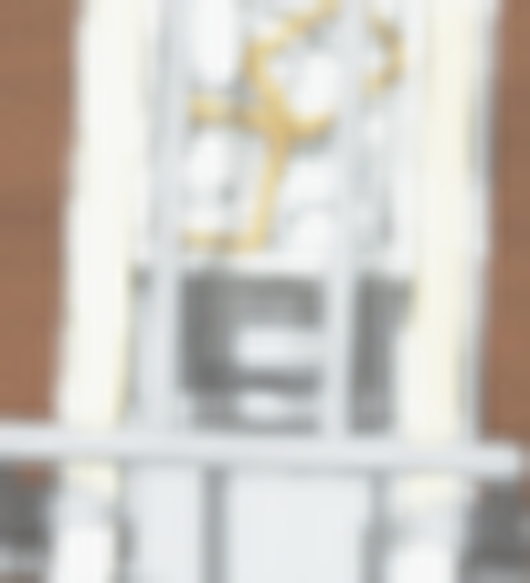

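Run:
```python
from h import *
S=lambda x,y:(285+x/10.6,130+y/10.6)
o=np.array([.587,.0928]); a=np.radians(-1.5); R=np.array([[np.cos(a),np.sin(a)],[-np.sin(a),np.cos(a)]])
for n,q,z in [("rim lo",(270,275),.038),("rim hi",(270,245),.038),("bright",(265,407),.034),("dark",(265,383),.034),("dark as shadow",(265,383),.006)]:
    print(n,(R@(ray("top",*S(*q),z)[:2]-o)*1000).round(0))
p=np.array([.47337,-.22855]);u=np.array([np.cos(np.radians(-22.6)),np.sin(np.radians(-22.6))]); g=p+.02*u
s=ctrl.get_state(); print("grasp",g, "delta",g-s["eef_pos"][:2])
from scipy.spatial.transform import Rotation as Ro
M=Ro.from_quat(s["tcp_rot"]).as_matrix(); print(M.round(3)); print("tool y yaw",np.degrees(np.arctan2(M[1,1],M[0,1])))
```

```text
rim lo [88. -0.]
rim hi [96.  0.]
bright [52. -1.]
dark [59. -0.]
dark as shadow [65.  1.]
grasp [ 0.4918342  -0.23623591] delta [ 0.25510873 -0.86779334]
[[-0.001  0.351  0.936]
 [-0.002  0.936 -0.351]
 [-1.    -0.002 -0.   ]]
tool y yaw 69.44323515739546
```

Request:
play_rows(targets=[{"delta_pos": [0.263, -0.33, 0], "delta_rot": [0, 0, 0], "claw": 85}, {"delta_pos": [0.263, -0.33, 0], "delta_rot": [0, 0, 0], "claw": 85}, {"delta_pos": [0.263, -0.33, 0], "delta_rot": [0, 0, 0], "claw": 85}, {"delta_pos": [0.263, -0.33, 0], "delta_rot": [0, 0, 0], "claw": 85}, {"delta_pos": [0.263, -0.33, 0], "delta_rot": [0, 0, 0], "claw": 85}, {"delta_pos": [0.263, -0.33, 0], "delta_rot": [0, 0, 0], "claw": 85}, {"delta_pos": [0.263, -0.33, 0], "delta_rot": [0, 0, 0], "claw": 85}, {"delta_pos": [0.263, -0.33, 0], "delta_rot": [0, 0, 0], "claw": 85}, {"delta_pos": [0.263, -0.33, 0], "delta_rot": [0, 0, 0], "claw": 85}, {"delta_pos": [0.263, -0.33, 0], "delta_rot": [0, 0, 0], "claw": 85}, {"delta_pos": [0.255, -0.868, -0.06], "delta_rot": [0, 0, -0.011], "claw": 70}, {"delta_pos": [0.255, -0.868, -0.06], "delta_rot": [0, 0, -0.011], "claw": 70}, {"delta_pos": [0.255, -0.868, -0.06], "delta_rot": [0, 0, -0.011], "claw": 70}, {"delta_pos": [0.255, -0.868, -0.06], "delta_rot": [0, 0, -0.011], "claw": 70}, {"delta_pos": [0.255, -0.868, -0.06], "delta_rot": [0, 0, -0.011], "claw": 70}, {"delta_pos": [0.255, -0.868, -0.06], "delta_rot": [0, 0, -0.011], "claw": 70}, {"delta_pos": [0.255, -0.868, -0.06], "delta_rot": [0, 0, -0.011], "claw": 70}, {"delta_pos": [0.255, -0.868, -0.06], "delta_rot": [0, 0, -0.011], "claw": 70}, {"delta_pos": [0.255, -0.868, -0.06], "delta_rot": [0, 0, -0.011], "claw": 70}, {"delta_pos": [0.255, -0.868, -0.06], "delta_rot": [0, 0, -0.011], "claw": 70}], newtons=60)

```text
time: 1.77
eef_pos: [0.492, -0.1101, 0.2088]
tcp_rot: [0.138, 0.694, -0.139, 0.693]
contact_force: [1.8, 0.5, -0.2]
opening: 0.825
```

Request:
play_rows(targets=[{"delta_pos": [0, -0.126, -0.04], "delta_rot": [0, 0, 0], "claw": 70}, {"delta_pos": [0, -0.126, -0.04], "delta_rot": [0, 0, 0], "claw": 70}, {"delta_pos": [0, -0.126, -0.04], "delta_rot": [0, 0, 0], "claw": 70}, {"delta_pos": [0, -0.126, -0.04], "delta_rot": [0, 0, 0], "claw": 70}, {"delta_pos": [0, -0.126, -0.08], "delta_rot": [0, 0, 0], "claw": 70}, {"delta_pos": [0, -0.126, -0.12], "delta_rot": [0, 0, 0], "claw": 70}, {"delta_pos": [0, -0.126, -0.15], "delta_rot": [0, 0, 0], "claw": 70}, {"delta_pos": [0, -0.126, -0.167], "delta_rot": [0, 0, 0], "claw": 70}, {"delta_pos": [0, -0.126, -0.167], "delta_rot": [0, 0, 0], "claw": 70}, {"delta_pos": [0, -0.126, -0.167], "delta_rot": [0, 0, 0], "claw": 70}])

```text
time: 2.6
eef_pos: [0.4914, -0.2352, 0.0408]
tcp_rot: [0.138, 0.695, -0.138, 0.692]
contact_force: [-0.2, -0.2, 0.1]
opening: 0.816
```

Run:
```python
from h import *
s=ctrl.read_camera("scene");t=ctrl.read_camera("top")
o=np.vstack([cv2.resize(s[200:330,150:310],(480,390),interpolation=cv2.INTER_CUBIC)]); p=cv2.resize(t[165:295,370:470],(300,390),interpolation=cv2.INTER_CUBIC)
cv2.imwrite("pics/grasp.png",np.hstack([o,p]))
```

```text
(no output)
```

View pics/grasp.png

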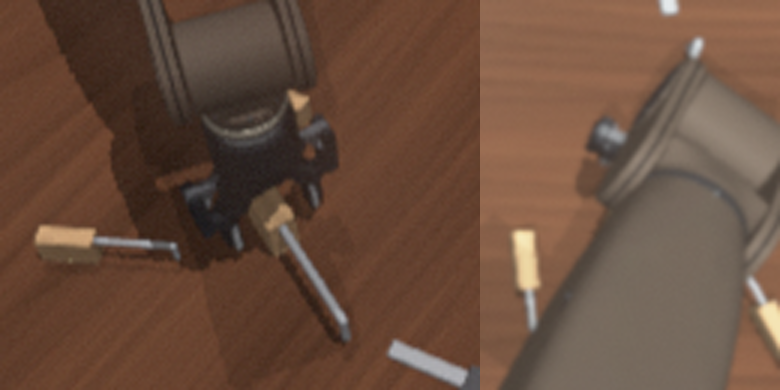

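The fingers straddle the big hook's block, with the rod running free to the right. I close and lift.

Request:
play_rows(targets=[{"delta_pos": [0, 0, 0], "delta_rot": [0, 0, 0], "claw": 20}, {"delta_pos": [0, 0, 0], "delta_rot": [0, 0, 0], "claw": 20}, {"delta_pos": [0, 0, 0], "delta_rot": [0, 0, 0], "claw": 20}, {"delta_pos": [0, 0, 0], "delta_rot": [0, 0, 0], "claw": 20}, {"delta_pos": [0, 0, 0], "delta_rot": [0, 0, 0], "claw": 20}, {"delta_pos": [0, 0, 0], "delta_rot": [0, 0, 0], "claw": 20}, {"delta_pos": [0, 0, 0], "delta_rot": [0, 0, 0], "claw": 20}, {"delta_pos": [0, 0, 0], "delta_rot": [0, 0, 0], "claw": 20}], newtons=90)

```text
time: 3.37
eef_pos: [0.4942, -0.2372, 0.0451]
tcp_rot: [0.137, 0.692, -0.139, 0.695]
contact_force: [-0.1, -0.2, 5.3]
opening: 0.314
```

Request:
play_rows(targets=[{"delta_pos": [0, 0, 0.04], "delta_rot": [0, 0, 0], "claw": 20}, {"delta_pos": [-0.01, 0, 0.08], "delta_rot": [0, 0, 0.03], "claw": 20}, {"delta_pos": [-0.03, 0.02, 0.08], "delta_rot": [0, 0, 0.06], "claw": 20}, {"delta_pos": [-0.047, 0.05, 0.08], "delta_rot": [0, 0, 0.09], "claw": 20}, {"delta_pos": [-0.047, 0.09, 0.08], "delta_rot": [0, 0, 0.117], "claw": 20}, {"delta_pos": [-0.047, 0.13, 0.08], "delta_rot": [0, 0, 0.117], "claw": 20}, {"delta_pos": [-0.047, 0.17, 0.08], "delta_rot": [0, 0, 0.117], "claw": 20}, {"delta_pos": [-0.047, 0.21, 0.08], "delta_rot": [0, 0, 0.117], "claw": 20}, {"delta_pos": [-0.047, 0.25, 0.08], "delta_rot": [0, 0, 0.117], "claw": 20}, {"delta_pos": [-0.047, 0.29, 0.08], "delta_rot": [0, 0, 0.117], "claw": 20}, {"delta_pos": [-0.047, 0.32, 0.08], "delta_rot": [0, 0, 0.117], "claw": 20}, {"delta_pos": [-0.047, 0.334, 0.08], "delta_rot": [0, 0, 0.117], "claw": 20}, {"delta_pos": [-0.047, 0.334, 0.08], "delta_rot": [0, 0, 0.117], "claw": 20}, {"delta_pos": [-0.047, 0.334, 0.08], "delta_rot": [0, 0, 0.117], "claw": 20}])

```text
time: 4.53
eef_pos: [0.4465, 0.0973, 0.1245]
tcp_rot: [0.007, 0.706, -0.009, 0.708]
contact_force: [0.4, -0.5, -2.3]
opening: 0.313
```

Run:
```python
from h import *
s=ctrl.read_camera("scene");t=ctrl.read_camera("top")
cv2.imwrite("pics/s1.png",s);cv2.imwrite("pics/t1.png",t)
a=cv2.resize(s[150:270,240:400],(800,600),interpolation=cv2.INTER_CUBIC)
b=cv2.resize(t[130:250,270:350],(360,540),interpolation=cv2.INTER_CUBIC)
o=np.zeros((540,796,3),np.uint8);o[:327,:436]=cv2.resize(a,(436,327));o[:,436:]=b;cv2.imwrite("pics/pre.png",o)
print(ctrl.get_state()["eef_pos"])
```

```text
[0.44698123 0.09610053 0.12477728]
```

View pics/pre.png

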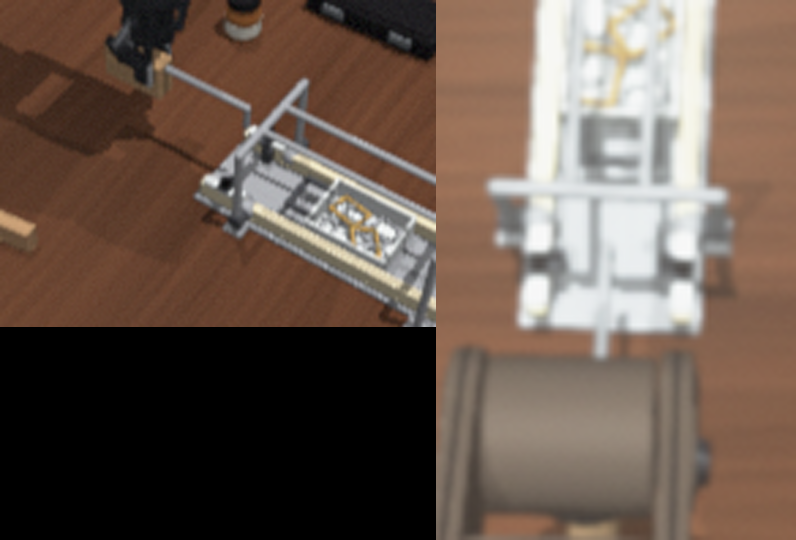

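The hook is held level and straight. The rod end shows at top px (308,184.4) and scene px (330.6,189.3).

Run:
```python
from h import *
o=np.array([.587,.0928]); a=np.radians(-1.5); R=np.array([[np.cos(a),np.sin(a)],[-np.sin(a),np.cos(a)]])
for n,u,v in [("top",308,184.4),("scene",330.6,189.3)]:
    p=ray(n,u,v,.123); print(p, R@(p[:2]-o)*1000)
from scipy.spatial.transform import Rotation as Ro
print(Ro.from_quat(ctrl.get_state()["tcp_rot"]).as_matrix().round(3))
# rod yaw
p=ray("top",308,184.4,.122);q=ray("top",270+(601-436)/4.5,130+355/4.5,.122);print(p-q)
```

```text
[0.57572806 0.09191114 0.123     ] [-11.24480479  -1.18362265]
[0.57737659 0.09355983 0.123     ] [-9.64000112  0.50765853]
[[ 0.004  0.026  1.   ]
 [-0.004  1.    -0.026]
 [-1.    -0.003  0.004]]
[ 0.06542156 -0.0019522   0.        ]
```

Request:
play_rows(targets=[{"delta_pos": [0, 0, -0.04], "delta_rot": [0, 0, 0], "claw": 20}, {"delta_pos": [0, 0, -0.04], "delta_rot": [0, 0, 0], "claw": 20}, {"delta_pos": [0.03, -0.001, -0.04], "delta_rot": [0, 0, 0], "claw": 20}, {"delta_pos": [0.06, -0.0015, -0.04], "delta_rot": [0, 0, 0], "claw": 20}, {"delta_pos": [0.0895, -0.002, -0.04], "delta_rot": [0, 0, 0], "claw": 20}, {"delta_pos": [0.0895, -0.002, -0.04], "delta_rot": [0, 0, 0], "claw": 20}, {"delta_pos": [0.0895, -0.002, -0.04], "delta_rot": [0, 0, 0], "claw": 20}])

```text
time: 5.22
eef_pos: [0.5379, 0.0927, 0.0855]
tcp_rot: [0.009, 0.705, -0.011, 0.709]
contact_force: [-1.2, 0.6, -2.5]
opening: 0.317
```

Run:
```python
from h import *
s=ctrl.read_camera("scene");t=ctrl.read_camera("top")
a=cv2.resize(s[185:255,315:405],(772,600),interpolation=cv2.INTER_CUBIC)
b=cv2.resize(t[130:190,285:335],(350,420),interpolation=cv2.INTER_CUBIC)
o=np.zeros((420,800,3),np.uint8);o[:350,:450]=cv2.resize(a,(450,350));o[:,450:]=b;cv2.imwrite("pics/over.png",o)
```

```text
(no output)
```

View pics/over.png

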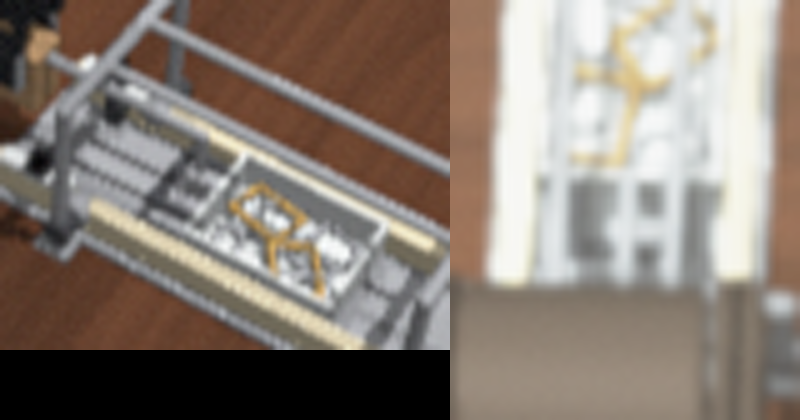

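The rod shows between the guard bars in the top crop, ending near (626,180), about at the tray's rim in the picture. I check this by parallax.

Run:
```python
from h import *
o=np.array([.587,.0928]); a=np.radians(-1.5); R=np.array([[np.cos(a),np.sin(a)],[-np.sin(a),np.cos(a)]])
for v in (176,180,184): print(v,R@(ray("top",285+(626-450)/7,130+v/7,.086)[:2]-o)*1000, R@(ray("top",285+(626-450)/7,130+v/7,.038)[:2]-o)*1000)
W=lambda x,z:proj("top",[*(o+R.T@[x/1e3,0]),z])
for x,z in [(79,.086),(88,.038),(91,.038),(58,.034)]: q=W(x,z); print(x,z,(q-[285,130])*7+[450,0])
W=lambda x,y,z:proj("scene",[*(o+R.T@[x/1e3,y/1e3]),z])
for x,y,z in [(75,0,.048),(79,0,.082)]: q=W(x,y,z); print(x,z,(q-[315,185])*5)
```

```text
176 [78.06514585 -1.3144769 ] [90.23131814  0.80683791]
180 [76.43736671 -1.39434663] [88.53508234  0.72360923]
184 [74.81036457 -1.47417824] [86.83965622  0.64042029]
79 0.086 [622.80234909 173.57216966]
88 0.038 [627.68763796 181.33167858]
91 0.038 [628.04301333 174.27193986]
58 0.034 [624.43119955 254.41658469]
75 0.048 [189.25282238 164.44562518]
79 0.082 [199.39494833 131.34028635]
```

Estimates agree: the tip sits in the middle of the gap at about 74 mm (gap 62 to 88 mm). I drop it.

Request:
play_rows(targets=[{"delta_pos": [0.001, 0, -0.008], "delta_rot": [0, 0, 0], "claw": 20}, {"delta_pos": [0.001, 0, -0.014], "delta_rot": [0, 0, 0], "claw": 20}, {"delta_pos": [0.001, 0, -0.02], "delta_rot": [0, 0, 0], "claw": 20}, {"delta_pos": [0.001, 0, -0.025], "delta_rot": [0, 0, 0], "claw": 20}, {"delta_pos": [0.001, 0, -0.0295], "delta_rot": [0, 0, 0], "claw": 20}, {"delta_pos": [0.001, 0, -0.0295], "delta_rot": [0, 0, 0], "claw": 20}, {"delta_pos": [0.001, 0, -0.0295], "delta_rot": [0, 0, 0], "claw": 20}])

```text
time: 5.9
eef_pos: [0.5363, 0.0934, 0.0547]
tcp_rot: [0.008, 0.707, -0.011, 0.707]
contact_force: [-0.2, 0.2, -1.6]
opening: 0.31
```

Request:
play_rows(targets=[{"delta_pos": [-0.002, 0, 0], "delta_rot": [0, 0, 0], "claw": 20}, {"delta_pos": [-0.004, 0, 0], "delta_rot": [0, 0, 0], "claw": 20}, {"delta_pos": [-0.006, 0, 0], "delta_rot": [0, 0, 0], "claw": 20}, {"delta_pos": [-0.0075, 0, 0], "delta_rot": [0, 0, 0], "claw": 20}, {"delta_pos": [-0.009, 0, 0], "delta_rot": [0, 0, 0], "claw": 20}, {"delta_pos": [-0.0105, 0, 0], "delta_rot": [0, 0, 0], "claw": 20}, {"delta_pos": [-0.012, 0, 0], "delta_rot": [0, 0, 0], "claw": 20}, {"delta_pos": [-0.0135, 0, 0], "delta_rot": [0, 0, 0], "claw": 20}, {"delta_pos": [-0.015, 0, 0], "delta_rot": [0, 0, 0], "claw": 20}, {"delta_pos": [-0.017, 0.0005, 0], "delta_rot": [0, 0, 0], "claw": 20}])

```text
time: 6.73
eef_pos: [0.5196, 0.0938, 0.0549]
tcp_rot: [0.008, 0.706, -0.011, 0.708]
contact_force: [1.3, 0.0, -1.8]
opening: 0.313
```

Request:
play_rows(targets=[{"delta_pos": [-0.002, 0, 0], "delta_rot": [0, 0, 0], "claw": 20}, {"delta_pos": [-0.004, 0, 0], "delta_rot": [0, 0, 0], "claw": 20}, {"delta_pos": [-0.006, 0, 0], "delta_rot": [0, 0, 0], "claw": 20}, {"delta_pos": [-0.008, 0, 0], "delta_rot": [0, 0, 0], "claw": 20}, {"delta_pos": [-0.01, 0, 0], "delta_rot": [0, 0, 0], "claw": 20}, {"delta_pos": [-0.012, 0, 0], "delta_rot": [0, 0, 0], "claw": 20}, {"delta_pos": [-0.014, 0, 0], "delta_rot": [0, 0, 0], "claw": 20}, {"delta_pos": [-0.016, 0, 0], "delta_rot": [0, 0, 0], "claw": 20}, {"delta_pos": [-0.018, 0.0005, 0], "delta_rot": [0, 0, 0], "claw": 20}, {"delta_pos": [-0.02, 0.0005, 0], "delta_rot": [0, 0, 0], "claw": 20}])

```text
time: 7.57
eef_pos: [0.4993, 0.0944, 0.0549]
tcp_rot: [0.008, 0.706, -0.011, 0.708]
contact_force: [1.7, -0.4, -2.5]
opening: 0.312
```

Run:
```python
from h import *
s=ctrl.read_camera("scene")
cv2.imwrite("pics/draw.png",cv2.resize(s[175:265,295:415],(800,600),interpolation=cv2.INTER_CUBIC))
```

```text
(no output)
```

View pics/draw.png

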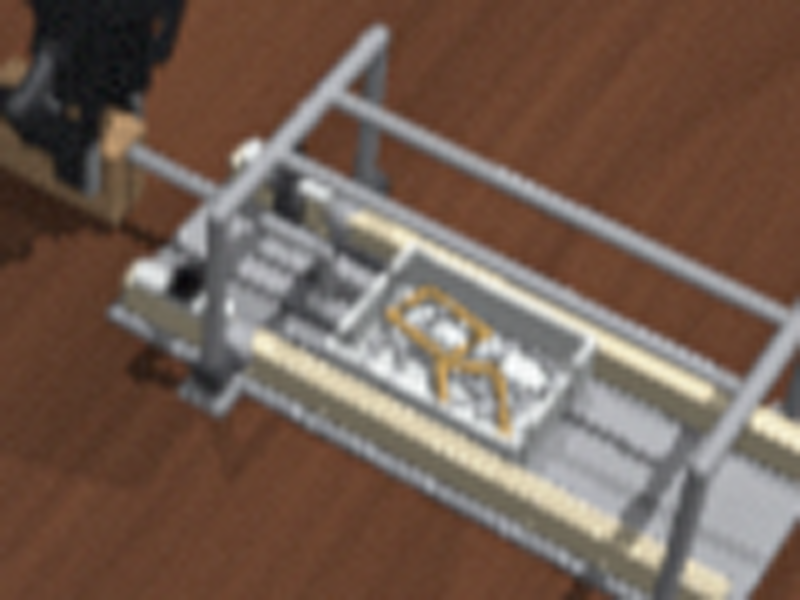

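The tray follows the hook: its front rim has moved about 28 mm, now at (412,250) to (330,345). I continue to just before the noses.

Request:
play_rows(targets=[{"delta_pos": [-0.002, 0, 0], "delta_rot": [0, 0, 0], "claw": 20}, {"delta_pos": [-0.004, 0, 0], "delta_rot": [0, 0, 0], "claw": 20}, {"delta_pos": [-0.006, 0, 0], "delta_rot": [0, 0, 0], "claw": 20}, {"delta_pos": [-0.008, 0, 0], "delta_rot": [0, 0, 0], "claw": 20}, {"delta_pos": [-0.01, 0, 0], "delta_rot": [0, 0, 0], "claw": 20}, {"delta_pos": [-0.012, 0, 0], "delta_rot": [0, 0, 0], "claw": 20}, {"delta_pos": [-0.014, 0, 0], "delta_rot": [0, 0, 0], "claw": 20}, {"delta_pos": [-0.016, 0, 0], "delta_rot": [0, 0, 0], "claw": 20}, {"delta_pos": [-0.018, 0.0005, 0], "delta_rot": [0, 0, 0], "claw": 20}, {"delta_pos": [-0.02, 0.0005, 0], "delta_rot": [0, 0, 0], "claw": 20}, {"delta_pos": [-0.022, 0.0005, 0], "delta_rot": [0, 0, 0], "claw": 20}, {"delta_pos": [-0.024, 0.0005, 0], "delta_rot": [0, 0, 0], "claw": 20}, {"delta_pos": [-0.026, 0.0005, 0], "delta_rot": [0, 0, 0], "claw": 20}, {"delta_pos": [-0.028, 0.0005, 0], "delta_rot": [0, 0, 0], "claw": 20}])

```text
time: 8.78
eef_pos: [0.4708, 0.0949, 0.0549]
tcp_rot: [0.008, 0.706, -0.011, 0.708]
contact_force: [1.8, -0.3, -0.7]
opening: 0.312
```

Request:
play_rows(targets=[{"delta_pos": [-0.001, 0, 0], "delta_rot": [0, 0, 0], "claw": 20}, {"delta_pos": [-0.002, 0, 0], "delta_rot": [0, 0, 0], "claw": 20}, {"delta_pos": [-0.003, 0, 0], "delta_rot": [0, 0, 0], "claw": 20}, {"delta_pos": [-0.004, 0, 0], "delta_rot": [0, 0, 0], "claw": 20}, {"delta_pos": [-0.005, 0, 0], "delta_rot": [0, 0, 0], "claw": 20}, {"delta_pos": [-0.006, 0, 0], "delta_rot": [0, 0, 0], "claw": 20}, {"delta_pos": [-0.007, 0, 0], "delta_rot": [0, 0, 0], "claw": 20}, {"delta_pos": [-0.008, 0, 0], "delta_rot": [0, 0, 0], "claw": 20}])

```text
time: 9.45
eef_pos: [0.4632, 0.0949, 0.055]
tcp_rot: [0.008, 0.706, -0.011, 0.708]
contact_force: [3.4, -0.3, -2.8]
opening: 0.31
```

Request:
play_rows(targets=[{"delta_pos": [-0.001, 0, 0], "delta_rot": [0, 0, 0], "claw": 20}, {"delta_pos": [-0.002, 0, 0], "delta_rot": [0, 0, 0], "claw": 20}, {"delta_pos": [-0.003, 0, 0], "delta_rot": [0, 0, 0], "claw": 20}])

```text
time: 9.7
eef_pos: [0.4602, 0.0949, 0.055]
tcp_rot: [0.008, 0.706, -0.011, 0.708]
contact_force: [3.8, -0.2, -2.5]
opening: 0.311
```

Request:
play_rows(targets=[{"delta_pos": [-0.001, 0, 0], "delta_rot": [0, 0, 0], "claw": 20}, {"delta_pos": [-0.002, 0, 0], "delta_rot": [0, 0, 0], "claw": 20}, {"delta_pos": [-0.003, 0, 0], "delta_rot": [0, 0, 0], "claw": 20}])

```text
time: 9.95
eef_pos: [0.457, 0.0949, 0.055]
tcp_rot: [0.008, 0.706, -0.011, 0.708]
contact_force: [2.5, -0.3, -2.4]
opening: 0.311
```

Request:
play_rows(targets=[{"delta_pos": [-0.001, 0, 0], "delta_rot": [0, 0, 0], "claw": 20}, {"delta_pos": [-0.002, 0, 0], "delta_rot": [0, 0, 0], "claw": 20}, {"delta_pos": [-0.003, 0, 0], "delta_rot": [0, 0, 0], "claw": 20}])

```text
time: 10.2
eef_pos: [0.4538, 0.0949, 0.055]
tcp_rot: [0.008, 0.706, -0.011, 0.708]
contact_force: [2.7, 0.9, -3.7]
opening: 0.311
```

Request:
play_rows(targets=[{"delta_pos": [-0.0005, 0, 0], "delta_rot": [0, 0, 0], "claw": 20}, {"delta_pos": [-0.001, 0, 0], "delta_rot": [0, 0, 0], "claw": 20}])

```text
time: 10.37
eef_pos: [0.4527, 0.0949, 0.055]
tcp_rot: [0.008, 0.706, -0.011, 0.708]
contact_force: [2.7, 0.3, -2.7]
opening: 0.313
```

Request:
play_rows(targets=[{"delta_pos": [-0.0005, 0, 0], "delta_rot": [0, 0, 0], "claw": 20}, {"delta_pos": [-0.001, 0, 0], "delta_rot": [0, 0, 0], "claw": 20}])

```text
time: 10.53
eef_pos: [0.4517, 0.0949, 0.055]
tcp_rot: [0.008, 0.706, -0.011, 0.708]
contact_force: [2.1, -0.8, -2.9]
opening: 0.311
```

Request:
play_rows(targets=[{"delta_pos": [-0.0005, 0, 0], "delta_rot": [0, 0, 0], "claw": 20}, {"delta_pos": [-0.001, 0, 0], "delta_rot": [0, 0, 0], "claw": 20}])

```text
time: 10.7
eef_pos: [0.4506, 0.0949, 0.055]
tcp_rot: [0.008, 0.706, -0.011, 0.708]
contact_force: [3.2, 0.2, -1.3]
opening: 0.312
```

Request:
play_rows(targets=[{"delta_pos": [-0.0005, 0, 0], "delta_rot": [0, 0, 0], "claw": 20}, {"delta_pos": [-0.001, 0, 0], "delta_rot": [0, 0, 0], "claw": 20}])

```text
time: 10.87
eef_pos: [0.4496, 0.0949, 0.055]
tcp_rot: [0.008, 0.706, -0.011, 0.708]
contact_force: [2.8, 0.6, -1.9]
opening: 0.311
```

Request:
play_rows(targets=[{"delta_pos": [-0.0005, 0, 0], "delta_rot": [0, 0, 0], "claw": 20}, {"delta_pos": [-0.001, 0, 0], "delta_rot": [0, 0, 0], "claw": 20}])

```text
time: 11.03
eef_pos: [0.4485, 0.0949, 0.055]
tcp_rot: [0.008, 0.706, -0.011, 0.708]
contact_force: [3.2, 0.1, -1.9]
opening: 0.313
```

Request:
play_rows(targets=[{"delta_pos": [-0.0005, 0, 0], "delta_rot": [0, 0, 0], "claw": 20}, {"delta_pos": [-0.001, 0, 0], "delta_rot": [0, 0, 0], "claw": 20}])

```text
time: 11.2
eef_pos: [0.4475, 0.0949, 0.055]
tcp_rot: [0.008, 0.706, -0.011, 0.708]
contact_force: [3.2, 0.7, -2.4]
opening: 0.312
```

Request:
play_rows(targets=[{"delta_pos": [-0.0005, 0, 0], "delta_rot": [0, 0, 0], "claw": 20}, {"delta_pos": [-0.001, 0, 0], "delta_rot": [0, 0, 0], "claw": 20}])

```text
time: 11.37
eef_pos: [0.4464, 0.0949, 0.055]
tcp_rot: [0.008, 0.706, -0.011, 0.708]
contact_force: [3.2, -0.8, -2.6]
opening: 0.317
```

Request:
play_rows(targets=[{"delta_pos": [-0.0005, 0, 0], "delta_rot": [0, 0, 0], "claw": 20}, {"delta_pos": [-0.001, 0, 0], "delta_rot": [0, 0, 0], "claw": 20}])

```text
time: 11.53
eef_pos: [0.4453, 0.0949, 0.055]
tcp_rot: [0.008, 0.706, -0.011, 0.708]
contact_force: [3.9, -0.6, -1.6]
opening: 0.311
```

Request:
play_rows(targets=[{"delta_pos": [-0.0005, 0, 0], "delta_rot": [0, 0, 0], "claw": 20}, {"delta_pos": [-0.001, 0, 0], "delta_rot": [0, 0, 0], "claw": 20}])

```text
time: 11.7
eef_pos: [0.4443, 0.0949, 0.055]
tcp_rot: [0.008, 0.706, -0.011, 0.708]
contact_force: [2.5, -0.2, -3.2]
opening: 0.315
```

Request:
play_rows(targets=[{"delta_pos": [-0.0005, 0, 0], "delta_rot": [0, 0, 0], "claw": 20}, {"delta_pos": [-0.001, 0, 0], "delta_rot": [0, 0, 0], "claw": 20}])

```text
time: 11.87
eef_pos: [0.4432, 0.0949, 0.055]
tcp_rot: [0.008, 0.706, -0.011, 0.708]
contact_force: [2.5, -0.3, -2.9]
opening: 0.31
```

Request:
play_rows(targets=[{"delta_pos": [-0.0005, 0, 0], "delta_rot": [0, 0, 0], "claw": 20}, {"delta_pos": [-0.001, 0, 0], "delta_rot": [0, 0, 0], "claw": 20}])

```text
time: 12.03
eef_pos: [0.4422, 0.0949, 0.055]
tcp_rot: [0.008, 0.706, -0.011, 0.708]
contact_force: [2.5, -0.3, -2.2]
opening: 0.312
```

Request:
play_rows(targets=[{"delta_pos": [-0.0005, 0, 0], "delta_rot": [0, 0, 0], "claw": 20}, {"delta_pos": [-0.001, 0, 0], "delta_rot": [0, 0, 0], "claw": 20}])

```text
time: 12.2
eef_pos: [0.4411, 0.0949, 0.0549]
tcp_rot: [0.008, 0.706, -0.011, 0.708]
contact_force: [1.6, 0.7, -2.5]
opening: 0.313
```

Request:
play_rows(targets=[{"delta_pos": [-0.0005, 0, 0], "delta_rot": [0, 0, 0], "claw": 20}, {"delta_pos": [-0.001, 0, 0], "delta_rot": [0, 0, 0], "claw": 20}])

```text
time: 12.37
eef_pos: [0.4401, 0.0949, 0.055]
tcp_rot: [0.008, 0.706, -0.011, 0.708]
contact_force: [3.1, 1.0, -2.9]
opening: 0.311
```

Request:
play_rows(targets=[{"delta_pos": [-0.0005, 0, 0], "delta_rot": [0, 0, 0], "claw": 20}, {"delta_pos": [-0.001, 0, 0], "delta_rot": [0, 0, 0], "claw": 20}])

```text
time: 12.53
eef_pos: [0.4394, 0.095, 0.0551]
tcp_rot: [0.008, 0.706, -0.011, 0.708]
contact_force: [4.5, 0.6, -3.4]
opening: 0.307
```

Request:
play_rows(targets=[{"delta_pos": [-0.0005, 0, 0], "delta_rot": [0, 0, 0], "claw": 20}, {"delta_pos": [-0.0005, 0, 0], "delta_rot": [0, 0, 0], "claw": 20}])

```text
time: 12.7
eef_pos: [0.4393, 0.0949, 0.0553]
tcp_rot: [0.008, 0.705, -0.011, 0.709]
contact_force: [4.1, -0.8, -3.8]
opening: 0.308
```

Request:
play_rows(targets=[{"delta_pos": [-0.0005, 0, 0], "delta_rot": [0, 0, 0], "claw": 20}, {"delta_pos": [-0.001, 0, 0], "delta_rot": [0, 0, 0], "claw": 20}, {"delta_pos": [-0.001, 0, 0], "delta_rot": [0, 0, 0], "claw": 20}])

```text
time: 12.95
eef_pos: [0.439, 0.0949, 0.0555]
tcp_rot: [0.008, 0.704, -0.011, 0.71]
contact_force: [6.1, -0.0, -5.4]
opening: 0.315
```

Request:
play_rows(targets=[{"delta_pos": [-0.001, 0, -0.0002], "delta_rot": [0, 0.001, 0], "claw": 20}, {"delta_pos": [-0.0015, 0, -0.0002], "delta_rot": [0, 0.001, 0], "claw": 20}, {"delta_pos": [-0.0015, 0, -0.0002], "delta_rot": [0, 0.001, 0], "claw": 20}])

```text
time: 13.2
eef_pos: [0.4387, 0.0948, 0.0557]
tcp_rot: [0.008, 0.704, -0.011, 0.71]
contact_force: [5.5, 0.3, -1.9]
opening: 0.312
```

Request:
play_rows(targets=[{"delta_pos": [-0.0015, 0, -0.0003], "delta_rot": [0, 0.001, 0], "claw": 20}, {"delta_pos": [-0.002, 0, -0.0003], "delta_rot": [0, 0.001, 0], "claw": 20}, {"delta_pos": [-0.0025, 0, -0.0003], "delta_rot": [0, 0.001, 0], "claw": 20}, {"delta_pos": [-0.0025, 0, -0.0003], "delta_rot": [0, 0.001, 0], "claw": 20}])

```text
time: 13.53
eef_pos: [0.4384, 0.0947, 0.0563]
tcp_rot: [0.008, 0.703, -0.011, 0.711]
contact_force: [8.0, 0.2, -4.1]
opening: 0.314
```

Request:
play_rows(targets=[{"delta_pos": [-0.0025, 0, -0.0006], "delta_rot": [0, 0.0015, 0], "claw": 20}, {"delta_pos": [-0.003, 0, -0.0006], "delta_rot": [0, 0.0015, 0], "claw": 20}, {"delta_pos": [-0.0033, 0, -0.0006], "delta_rot": [0, 0.0015, 0], "claw": 20}, {"delta_pos": [-0.0033, 0, -0.0006], "delta_rot": [0, 0.0015, 0], "claw": 20}])

```text
time: 13.87
eef_pos: [0.4382, 0.0945, 0.0571]
tcp_rot: [0.008, 0.702, -0.011, 0.712]
contact_force: [10.3, 0.1, -4.7]
opening: 0.31
```

Request:
play_rows(targets=[{"delta_pos": [-0.0033, 0, -0.001], "delta_rot": [0, 0.002, 0], "claw": 20}, {"delta_pos": [-0.0034, 0, -0.001], "delta_rot": [0, 0.002, 0], "claw": 20}, {"delta_pos": [-0.0034, 0, -0.001], "delta_rot": [0, 0.002, 0], "claw": 20}, {"delta_pos": [-0.0034, 0, -0.001], "delta_rot": [0, 0.002, 0], "claw": 20}, {"delta_pos": [-0.0034, 0, -0.001], "delta_rot": [0, 0.002, 0], "claw": 20}])

```text
time: 14.28
eef_pos: [0.438, 0.0944, 0.0573]
tcp_rot: [0.008, 0.701, -0.011, 0.713]
contact_force: [11.6, 1.3, -5.3]
opening: 0.314
```

Request:
play_rows(targets=[{"delta_pos": [-0.0032, 0, -0.0012], "delta_rot": [0, 0.002, 0], "claw": 20}, {"delta_pos": [-0.0032, 0, -0.0012], "delta_rot": [0, 0.002, 0], "claw": 20}, {"delta_pos": [-0.0032, 0, -0.0012], "delta_rot": [0, 0.002, 0], "claw": 20}, {"delta_pos": [-0.0032, 0, -0.0012], "delta_rot": [0, 0.002, 0], "claw": 20}, {"delta_pos": [-0.0032, 0, -0.0012], "delta_rot": [0, 0.002, 0], "claw": 20}, {"delta_pos": [-0.0032, 0, -0.0012], "delta_rot": [0, 0.002, 0], "claw": 20}, {"delta_pos": [-0.0032, 0, -0.0012], "delta_rot": [0, 0.002, 0], "claw": 20}, {"delta_pos": [-0.0032, 0, -0.0012], "delta_rot": [0, 0.002, 0], "claw": 20}, {"delta_pos": [-0.0032, 0, -0.0012], "delta_rot": [0, 0.002, 0], "claw": 20}, {"delta_pos": [-0.0032, 0, -0.0012], "delta_rot": [0, 0.002, 0], "claw": 20}, {"delta_pos": [-0.0032, 0, -0.0012], "delta_rot": [0, 0.002, 0], "claw": 20}, {"delta_pos": [-0.0032, 0, -0.0012], "delta_rot": [0, 0.002, 0], "claw": 20}])

```text
time: 15.28
eef_pos: [0.4379, 0.0943, 0.0572]
tcp_rot: [0.009, 0.7, -0.011, 0.714]
contact_force: [12.5, 1.4, -7.2]
opening: 0.313
```

Request:
play_rows(targets=[{"delta_pos": [-0.0027, 0, -0.0008], "delta_rot": [0, 0.001, 0], "claw": 20}, {"delta_pos": [-0.0022, 0, -0.0006], "delta_rot": [0, 0.001, 0], "claw": 20}, {"delta_pos": [-0.0017, 0, -0.0004], "delta_rot": [0, 0.0005, 0], "claw": 20}, {"delta_pos": [-0.0012, 0, -0.0002], "delta_rot": [0, 0, 0], "claw": 20}, {"delta_pos": [-0.0008, 0, 0], "delta_rot": [0, 0, 0], "claw": 20}, {"delta_pos": [-0.0004, 0, 0], "delta_rot": [0, 0, 0], "claw": 20}, {"delta_pos": [0, 0, 0], "delta_rot": [0, 0, 0], "claw": 20}, {"delta_pos": [0.0005, 0, 0], "delta_rot": [0, 0, 0], "claw": 20}, {"delta_pos": [0.001, 0, 0], "delta_rot": [0, 0, 0], "claw": 20}, {"delta_pos": [0.0015, 0, 0], "delta_rot": [0, 0, 0], "claw": 20}, {"delta_pos": [0.002, 0, 0], "delta_rot": [0, 0, 0], "claw": 20}])

```text
time: 16.2
eef_pos: [0.439, 0.0944, 0.0568]
tcp_rot: [0.008, 0.701, -0.011, 0.713]
contact_force: [0.7, -0.3, -1.2]
opening: 0.312
```

Request:
play_rows(targets=[{"delta_pos": [0.001, 0, 0], "delta_rot": [0, 0, 0], "claw": 20}, {"delta_pos": [0.002, 0, 0], "delta_rot": [0, 0, 0], "claw": 20}, {"delta_pos": [0.0035, 0, 0], "delta_rot": [0, 0, 0], "claw": 20}, {"delta_pos": [0.005, 0, 0], "delta_rot": [0, 0, 0], "claw": 20}, {"delta_pos": [0.0065, 0, 0], "delta_rot": [0, 0, 0], "claw": 20}, {"delta_pos": [0.0075, 0, 0], "delta_rot": [0, 0, 0], "claw": 20}, {"delta_pos": [0.0075, 0, 0], "delta_rot": [0, 0, 0], "claw": 20}])

```text
time: 16.78
eef_pos: [0.4467, 0.0944, 0.0568]
tcp_rot: [0.008, 0.701, -0.011, 0.713]
contact_force: [0.1, 0.4, -1.3]
opening: 0.31
```

Run:
```python
from h import *
s=ctrl.read_camera("scene")
cv2.imwrite("pics/rel.png",cv2.resize(s[165:255,285:405],(800,600),interpolation=cv2.INTER_CUBIC))
```

```text
(no output)
```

View pics/rel.png

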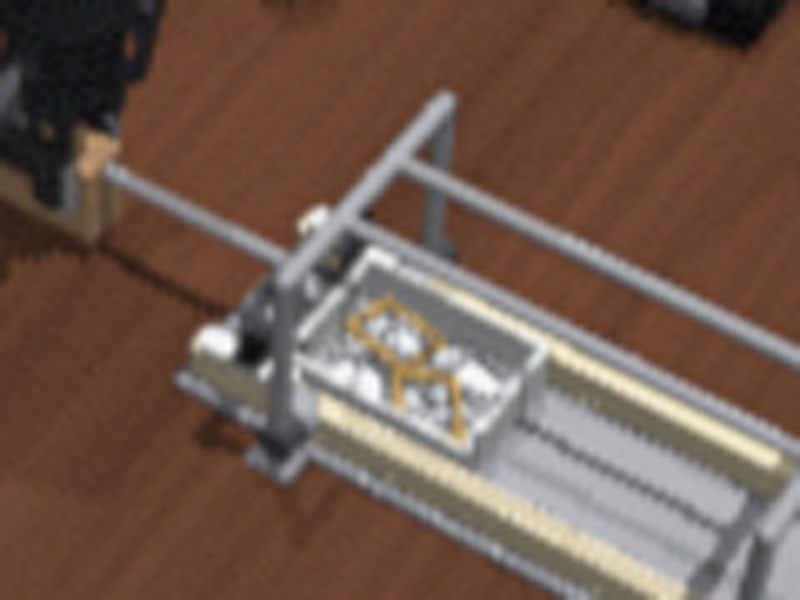

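The tray lies against the lugs and the tip stands free in the gap. I lift it straight out.

Request:
play_rows(targets=[{"delta_pos": [0, 0, 0.006], "delta_rot": [0, 0, 0], "claw": 20}, {"delta_pos": [0, 0, 0.014], "delta_rot": [0, 0, 0], "claw": 20}, {"delta_pos": [0, 0, 0.022], "delta_rot": [0, 0, 0], "claw": 20}, {"delta_pos": [0, 0, 0.035], "delta_rot": [0, 0, 0], "claw": 20}, {"delta_pos": [-0.004, 0, 0.055], "delta_rot": [0, 0, 0], "claw": 20}, {"delta_pos": [-0.006, 0, 0.08], "delta_rot": [0, 0.004, 0], "claw": 20}, {"delta_pos": [-0.006, 0, 0.08], "delta_rot": [0, 0.004, 0], "claw": 20}, {"delta_pos": [-0.006, -0.04, 0.08], "delta_rot": [0, 0.004, 0], "claw": 20}, {"delta_pos": [-0.006, -0.08, 0.08], "delta_rot": [0, 0.004, 0], "claw": 20}, {"delta_pos": [-0.006, -0.12, 0.08], "delta_rot": [0, 0.004, 0], "claw": 20}, {"delta_pos": [0.01, -0.155, 0.08], "delta_rot": [0, 0.004, 0], "claw": 20}, {"delta_pos": [0.02, -0.19, 0.08], "delta_rot": [0, 0.004, 0], "claw": 20}, {"delta_pos": [0.03, -0.225, 0.08], "delta_rot": [0, 0.004, 0], "claw": 20}, {"delta_pos": [0.04, -0.26, 0.08], "delta_rot": [0, 0.004, 0], "claw": 20}, {"delta_pos": [0.047, -0.3, 0.08], "delta_rot": [0, 0.004, 0], "claw": 20}, {"delta_pos": [0.047, -0.331, 0.08], "delta_rot": [0, 0.004, 0], "claw": 20}, {"delta_pos": [0.047, -0.331, 0.08], "delta_rot": [0, 0.004, 0], "claw": 20}])

```text
time: 18.25
eef_pos: [0.4943, -0.2423, 0.1374]
tcp_rot: [0.009, 0.705, -0.014, 0.709]
contact_force: [0.7, -0.2, -1.7]
opening: 0.313
```

Request:
play_rows(targets=[{"delta_pos": [0, 0, 0], "delta_rot": [0, 0, -0.03], "claw": 20}, {"delta_pos": [0, 0, 0], "delta_rot": [0, 0, -0.06], "claw": 20}, {"delta_pos": [0, 0, -0.02], "delta_rot": [0, 0, -0.09], "claw": 20}, {"delta_pos": [0, 0, -0.04], "delta_rot": [0, 0, -0.116], "claw": 20}, {"delta_pos": [0, 0, -0.06], "delta_rot": [0, 0, -0.116], "claw": 20}, {"delta_pos": [0, 0, -0.07], "delta_rot": [0, 0, -0.116], "claw": 20}, {"delta_pos": [0, 0, -0.07], "delta_rot": [0, 0, -0.116], "claw": 20}])

```text
time: 18.83
eef_pos: [0.4923, -0.2405, 0.0644]
tcp_rot: [0.137, 0.694, -0.141, 0.693]
contact_force: [-0.4, -0.4, -1.5]
opening: 0.313
```

Run:
```python
from h import *
s=ctrl.read_camera("scene")
a=cv2.resize(s[200:340,190:310],(480,560),interpolation=cv2.INTER_CUBIC)
cv2.imwrite("pics/place.png",a)
st=ctrl.get_state();print(st["eef_pos"],st["tcp_rot"])
```

```text
[ 0.49336002 -0.24130245  0.0661055 ] [ 0.13656481  0.69272292 -0.14149339  0.69387652]
```

View pics/place.png

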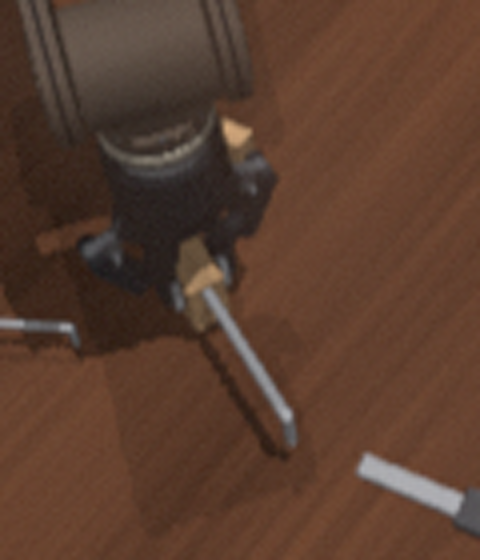

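The hook hangs straight over its old place, clear of the caliper. I lower it.

Request:
play_rows(targets=[{"delta_pos": [0, 0, -0.008], "delta_rot": [0, 0, 0], "claw": 20}, {"delta_pos": [0, 0, -0.013], "delta_rot": [0, 0, 0], "claw": 20}, {"delta_pos": [0, 0, -0.017], "delta_rot": [0, 0, 0], "claw": 20}, {"delta_pos": [0, 0, -0.0195], "delta_rot": [0, 0, 0], "claw": 20}, {"delta_pos": [0, 0, -0.0195], "delta_rot": [0, 0, 0], "claw": 20}])

```text
time: 19.3
eef_pos: [0.4932, -0.2412, 0.0462]
tcp_rot: [0.137, 0.693, -0.141, 0.694]
contact_force: [-0.4, 0.8, -1.9]
opening: 0.316
```

Request:
play_rows(targets=[{"delta_pos": [0, 0, -0.001], "delta_rot": [0, 0, 0], "claw": 20}, {"delta_pos": [0, 0, -0.002], "delta_rot": [0, 0, 0], "claw": 20}, {"delta_pos": [0, 0, -0.002], "delta_rot": [0, 0, 0], "claw": 20}])

```text
time: 19.55
eef_pos: [0.4935, -0.2414, 0.0451]
tcp_rot: [0.137, 0.693, -0.141, 0.694]
contact_force: [-1.4, 0.6, 3.4]
opening: 0.312
```

It is on the bench (z force +3.4 N), so I release and rise.

Request:
play_rows(targets=[{"delta_pos": [0, 0, 0], "delta_rot": [0, 0, 0], "claw": 40}, {"delta_pos": [0, 0, 0], "delta_rot": [0, 0, 0], "claw": 60}, {"delta_pos": [0, 0, 0], "delta_rot": [0, 0, 0], "claw": 65}, {"delta_pos": [0, 0, 0], "delta_rot": [0, 0, 0], "claw": 65}, {"delta_pos": [0, 0, 0], "delta_rot": [0, 0, 0], "claw": 65}, {"delta_pos": [0, 0, 0.01], "delta_rot": [0, 0, 0], "claw": 65}, {"delta_pos": [0, 0, 0.03], "delta_rot": [0, 0, 0], "claw": 65}, {"delta_pos": [0, 0, 0.06], "delta_rot": [0, 0, 0], "claw": 65}, {"delta_pos": [0, 0, 0.1], "delta_rot": [0, 0, 0], "claw": 65}, {"delta_pos": [-0.02, -0.04, 0.14], "delta_rot": [0, 0, 0], "claw": 65}, {"delta_pos": [-0.02, -0.08, 0.16], "delta_rot": [0, 0, 0], "claw": 65}, {"delta_pos": [-0.02, -0.12, 0.16], "delta_rot": [0, 0, 0], "claw": 65}, {"delta_pos": [-0.02, -0.16, 0.16], "delta_rot": [0, 0, 0], "claw": 65}, {"delta_pos": [-0.02, -0.2, 0.16], "delta_rot": [0, 0, 0], "claw": 65}, {"delta_pos": [-0.02, -0.2, 0.16], "delta_rot": [0, 0, 0], "claw": 65}])

```text
time: 20.8
eef_pos: [0.4728, -0.4469, 0.207]
tcp_rot: [0.136, 0.692, -0.144, 0.695]
contact_force: [-0.7, 0.2, 0.4]
opening: 0.758
```

Run:
```python
from h import *
s=ctrl.read_camera("scene");t=ctrl.read_camera("top")
o=np.zeros((480,800,3),np.uint8)
o[:,:420]=cv2.resize(t[80:280,275:450],(420,480),interpolation=cv2.INTER_CUBIC)
o[:360,430:799]=cv2.resize(s[160:360,200:405],(369,360),interpolation=cv2.INTER_CUBIC)
cv2.imwrite("pics/end.png",o)
```

```text
(no output)
```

View pics/end.png

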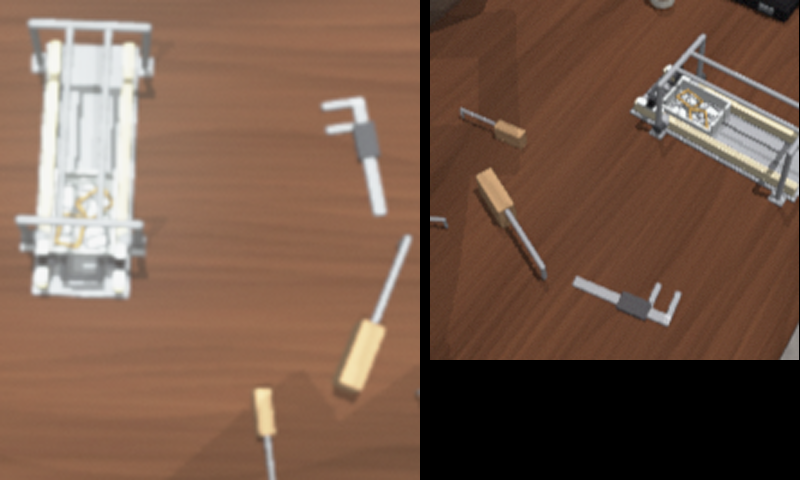

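The end view shows the tray out at the lugs and straight. The hook stands on its block at (360,355), well clear, and the caliper has not moved. I hand in.

```bash
python3 -c "
from plant import ctrl
print(ctrl.sign_off())"
```

```text
the job is handed in; nothing more can be done
None
```

The tray is drawn out onto its stop, the hook stands back on the bench where it started, and I handed the job in at about 21 s of the 64 s allowed. No verdict was given.

- **Draw and pull:** I gripped the large hook by its block and dropped the tip into the gap behind the pull bar. I drew the tray past the noses, where it resisted with about 3 N, until it met the stop. The pull there read 10.3 to 12.5 N along x over about 1.4 s. The last reading was a little above the 11 N aimed for. The gripper rose about 2 mm and tipped nearly 1° while pulling, which added a few newtons of vertical force. That makes the total roughly 13 to 14 N, under the 16 N limit, but force was only read at the end of each move.
- **Unhook and set down:** I relaxed the pull gradually until the force read near zero, moved the tip clear of the bar, lifted it out and set the hook down.
- **Last checks:** The final pictures show the tray straight against the lugs, the hook standing free far from the slideway, and the caliper in place. I did not view the jar and case at the end, but the arm had no contact on its path past them. I could not measure the force still holding the tray on the stop; that rests on the picture and the gentle release.

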